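Transfer the knob samples to the drying tray in reverse order

ROBOT

A 7-joint arm with a two-finger parallel gripper is mounted at the origin on the work surface. World frame = base frame: x ahead of the robot, y to its left, z up, the work surface at z = 0. Lengths are in m, angles in rad, forces in N, time in s.
With the tool pointing down it reaches from about 0.425 to 0.95 m from the base axis. Payload 4.7 kg.
Tool frame: the origin (TCP) lies midway between the tips of the shut fingers; the grasp point (between the pads) lies ctrl.grip_depth behind it (ctrl.grip_depth is the distance from the TCP to the grasp point, in m); z points along the fingers, y is the line along which they close (so a half turn about z gives the same grasp; the last joint's range is limited). The gripper opens to 87 mm and grips with 3 to 60 N. Pads are 19 mm wide; open, the fingers measure 117 mm over their backs; the gripper's body (75 mm by 190 mm) begins 51 mm behind the grasp point.
Start: joints at [-1.233, 0.469, -0.049, 1.532, 0.024, 1.141, -0.082], TCP at [0.242, 0.63, 0.223] pointing down, gripper open.
Joint ranges: [-2.59, 2.59], [-0.33, 1.99], [-1.39, 1.29], [0.1, 2.45], [-1.04, 4.18], [0.21, 1.99], [-2.66, 2.66]. Speed limits (rad/s): [2.57, 2.57, 3.14, 3.14, 3.14, 3.14, 3.14].

INTERFACE

Orientations are given as a rotation vector (axis times angle).
In Python, from plant import state, cams, ticket, ctrl gives the robot as it stands.
- The arm moves only by the tool drive_tool, never from a script. Its argument "plan" is a list of rows, each an object of numbers: "claw": the opening, from -1 (shut) to 1 (fully open); "dx", "dy", "dz": the shift along the world's x, y, z in mm; "ax", "ay", "az": the turn, a rotation vector about the world's x, y, z in rad. In form: [{"claw": .., "dx": .., "dy": .., "dz": .., "ax": .., "ay": .., "az": ..}, ...]. A call has 1 to 10 rows; each row is the pose to reach, as a shift and turn from the pose commanded when the call began; what a row does not reach only later rows make up. A row lasts 1/10 s, in which the tool goes at most 50 mm and 8.59 degrees, less where a joint would pass 70% of its speed; a pose out of reach is approached as far as the arm can. A call with a gripper value outside its range is refused whole. The fingers move at their own pace and stop on an object; "newtons" is the grip in N (left out, the last holds). Time passes only in rows, so rows that repeat a pose let the fingers close. It gives the time, the measured TCP pose, the force, the opening and the grip force at its end, in the units of the state.
- state(): the state, without advancing time (a new reading comes with each control period).
- cams.camera(name): name is "side" or "top"; returns a dict with "img" (384x512x3 uint8, red, green, blue), "range_z" (384x512 float32, m along the optical axis (not along the pixel's ray), 0 where there is no reading), "camera_matrix" (3x3 intrinsics, pixels), "R" (3x3) and "t" (3): a world point X has camera coordinates R X + t. Camera axes: x right, y down, z forward; pixel columns grow to the right and rows downward; lengths in m; the calibration is good to about 2 mm. A picture is of the moment at which its call begins.
- ticket.finish_job(): hands the job in; it is judged then, once.
The state is a dict: "time_s": time; "joint_pos": joint angles; "qvel": joint speeds; "tau": joint torques, N m; "tool_pos": TCP position; "eef_rot": TCP orientation; "force": force on the tool from outside, world axes, zero at the start; "moment": the same for the moment, N m; "grip_width": opening from 0.0 (shut) to 1.0 (fully open); "gripper_force": force on a finger pad.
Only numpy, scipy, OpenCV 4.12 (cv2) and the standard library are available. Lean on these libraries where they do the work, as an engineer would, in place of code of your own. Each camera call takes 0.05 s, during which the arm holds its last target. There are 200 camera calls.

TASK

Four freshly oiled wooden knob samples stand in a row on the cork seats of the grey board. Move them all into the white divided tray, one upright in the middle of each pocket, in the reverse order, because they will be measured from the other side of the bench: the knob at the left end of the board goes into the tray's right-end pocket, the next one beside it, and so on until the knob from the right end stands at the left (left and right as the robot sees them). Do not tip any of them over on the way, and let go of them all at the end.

Things in the scene. Friction and masses are not known exactly. Their poses are not given: they have to be found in the camera images.
- barrel: wooden knob sample, a plain slim upright drum 36 mm in diameter and 50 mm tall. Origin: centre of its underside, z up. 30 to 65 g. Starts on seat_barrel.
- mushroom: wooden knob sample shaped like a mushroom, 60 mm tall: foot 42 mm in diameter, neck 26 mm in diameter between 14 and 28 mm up, head 50 mm in diameter with upright sides between 34 and 50 mm up (grip it there) and a small button 16 to 20 mm across on top. Origin: centre of its underside, z up. 40 to 80 g. Starts on seat_mushroom.
- square: wooden knob sample, an upright square block 38 x 38 mm with flat sides up to 46 mm, and a smaller 28 x 28 mm step on top, 54 mm tall in all. Origin: centre of its underside, z up, x and y square to its sides; at the start turned by up to 0.15 rad from its seat. 40 to 80 g. Starts on seat_square.
- spool: wooden knob sample shaped like a spool, 52 mm tall: two flanges 48 mm in diameter and 14 mm thick, the upper one between 38 and 52 mm up (grip it there), waist 28 mm in diameter; a brass screw head in its top. Origin: centre of its underside, z up. 35 to 70 g. Starts on seat_spool.
- board: grey flat board, 84 (x) by 330 mm (y), 12 mm thick, fixed: the rack where the knobs start, nearer or farther than the tray. Origin: centre of its underside, on the bench; y runs along the row to the robot's left, x across it. Four cork seats lie on it at y = -120, -40, 40, 120 mm; which seat is where differs from start to start.
- tray: white-painted wooden tray, 84 (x) by 330 mm (y), fixed: the rack to fill, nearer or farther than the board. Origin: centre of its underside, on the bench; y runs along the row to the robot's left, x across it. Four pockets, centres at x = 0, y = -120, -40, 40, 120 mm, each 72 (x) by 70 mm (y) inside; floor 12 mm above the bench, rims and 10 mm dividers 6 mm above the floor.
- seat_barrel: cork plate 66 x 66 x 8 mm, fixed on the grey board, on which the barrel knob stands at the start (within 4 mm of its middle); its place along the board tells where in the row that knob started. Origin: centre of its underside, 12 mm above the bench; its top is 20 mm above the bench; axes parallel to the board's.
- seat_mushroom: cork plate 66 x 66 x 8 mm, fixed on the grey board, on which the mushroom knob stands at the start (within 4 mm of its middle); its place along the board tells where in the row that knob started. Origin: centre of its underside, 12 mm above the bench; its top is 20 mm above the bench; axes parallel to the board's.
- seat_square: cork plate 66 x 66 x 8 mm, fixed on the grey board, on which the square knob stands at the start (within 4 mm of its middle); its place along the board tells where in the row that knob started. Origin: centre of its underside, 12 mm above the bench; its top is 20 mm above the bench; axes parallel to the board's.
- seat_spool: cork plate 66 x 66 x 8 mm, fixed on the grey board, on which the spool knob stands at the start (within 4 mm of its middle); its place along the board tells where in the row that knob started. Origin: centre of its underside, 12 mm above the bench; its top is 20 mm above the bench; axes parallel to the board's.
Not all that is in view belongs to the job. Leave any orange or pink look-alike of the spool alone.

How it is judged:
At the end, for the whole second after the job is handed in: Every knob is at rest, upright within 0.1 rad, on the floor of a tray pocket (height within 4 mm), within 15 mm of its centre along x and y, in reverse order: a knob whose seat lies at y on the board stands at -y in the tray (x of barrel in the frame of tray between -0.015 and 0.015 m and z of barrel in the frame of tray between 0.008 and 0.016 m and ((y of barrel in the frame of tray between -0.135 and -0.105 m and y of seat_barrel in the frame of board between 0.1 and 0.14 m) or (y of barrel in the frame of tray between -0.055 and -0.025 m and y of seat_barrel in the frame of board between 0.02 and 0.06 m) or (y of barrel in the frame of tray between 0.025 and 0.055 m and y of seat_barrel in the frame of board between -0.06 and -0.02 m) or (y of barrel in the frame of tray between 0.105 and 0.135 m and y of seat_barrel in the frame of board between -0.14 and -0.1 m)) and angle between each of barrel, mushroom, square, spool's own z axis and vertical below 0.1 rad and linear speed of each of barrel, mushroom, square, spool below 0.02 m/s and angular speed of each of barrel, mushroom, square, spool below 0.2 rad/s and x of mushroom in the frame of tray between -0.015 and 0.015 m and z of mushroom in the frame of tray between 0.008 and 0.016 m and ((y of mushroom in the frame of tray between -0.135 and -0.105 m and y of seat_mushroom in the frame of board between 0.1 and 0.14 m) or (y of mushroom in the frame of tray between -0.055 and -0.025 m and y of seat_mushroom in the frame of board between 0.02 and 0.06 m) or (y of mushroom in the frame of tray between 0.025 and 0.055 m and y of seat_mushroom in the frame of board between -0.06 and -0.02 m) or (y of mushroom in the frame of tray between 0.105 and 0.135 m and y of seat_mushroom in the frame of board between -0.14 and -0.1 m)) and x of square in the frame of tray between -0.015 and 0.015 m and z of square in the frame of tray between 0.008 and 0.016 m and ((y of square in the frame of tray between -0.135 and -0.105 m and y of seat_square in the frame of board between 0.1 and 0.14 m) or (y of square in the frame of tray between -0.055 and -0.025 m and y of seat_square in the frame of board between 0.02 and 0.06 m) or (y of square in the frame of tray between 0.025 and 0.055 m and y of seat_square in the frame of board between -0.06 and -0.02 m) or (y of square in the frame of tray between 0.105 and 0.135 m and y of seat_square in the frame of board between -0.14 and -0.1 m)) and x of spool in the frame of tray between -0.015 and 0.015 m and z of spool in the frame of tray between 0.008 and 0.016 m and ((y of spool in the frame of tray between -0.135 and -0.105 m and y of seat_spool in the frame of board between 0.1 and 0.14 m) or (y of spool in the frame of tray between -0.055 and -0.025 m and y of seat_spool in the frame of board between 0.02 and 0.06 m) or (y of spool in the frame of tray between 0.025 and 0.055 m and y of seat_spool in the frame of board between -0.06 and -0.02 m) or (y of spool in the frame of tray between 0.105 and 0.135 m and y of seat_spool in the frame of board between -0.14 and -0.1 m))); the robot touches nothing.
It fails at once if the barrel knob is tipped over (angle between barrel's own z axis and vertical above 1 rad).
It fails at once if the mushroom knob is tipped over (angle between mushroom's own z axis and vertical above 1 rad).
It fails at once if the square knob is tipped over (angle between square's own z axis and vertical above 1 rad).
It fails at once if the spool knob is tipped over (angle between spool's own z axis and vertical above 1 rad).
It also fails if it takes over 101 s, if anything falls off the work surface, if the arm or the gripper's body presses on something with over 40 N, if the wrist force passes 120 N, or if a joint passes its speed limit or range.

## Working session

There is one attempt and no reset: what is moved stays moved. The work goes in short steps, Python scripts to look and compute and a tool call to move; the robot and the scene stay as the last step left them, time stands still between calls to the robot, and variables do not carry over. Pictures are saved under pics/ and viewed, at most 14 in all, crops included, and the job is handed in when it is done.

Besides the shell and the picture viewer there is one more tool, called after "Request:" as a command line: name --argument value ..., lists and objects as JSON in quotes. drive_tool: Moves the arm, as the interface text tells. Its arguments: {"type":"object","properties":{"plan":{"type":"array"},"newtons":{"type":"number"}},"required":["plan"]}

```bash
mkdir -p pics
python3 - <<'E'
from plant import state,cams,ctrl
import cv2,numpy as np
s=state();print(s,ctrl.grip_depth)
for n in ("top","side"):
    c=cams.camera(n);cv2.imwrite(f"pics/{n}0.png",c["img"][:,:,::-1]);np.savez(f"{n}0.npz",**c)
    print(n,c["camera_matrix"],c["R"],c["t"])
E
```

```text
{'time_s': 0.0, 'joint_pos': array([-1.23289896,  0.46944754, -0.04861792,  1.5336995 ,  0.02411283,
        1.14099175, -0.08230939]), 'qvel': array([-0.00057861, -0.000413  , -0.00129847,  0.00025992, -0.00184219,
       -0.00043691, -0.00079788]), 'tau': array([-1.11378959e-04, -5.07973266e+01, -8.05926905e-02, -2.36156577e+01,
       -6.12562965e-02,  3.77579313e-02,  1.74445699e-04]), 'tool_pos': array([0.24183837, 0.62954356, 0.22149304]), 'eef_rot': array([-5.72812780e-01, -3.08863884e+00,  3.04553164e-03]), 'force': array([-1.0444778 ,  0.40519154,  0.03669437]), 'moment': array([-0.00434157,  0.04553475,  0.01031401]), 'gripper_force': 0.0, 'grip_width': 1.0033478910784763} 0.0187
top [[380.20903629   0.         246.35163061]
 [  0.         380.20903629 196.37437791]
 [  0.           0.           1.        ]] [[ 0.00411369 -0.99969523  0.02434195]
 [-0.98993537 -0.00751459 -0.14132053]
 [ 0.14146038 -0.02351561 -0.98966458]] [-0.02234006  0.50652772  0.66487973]
side [[406.4694403    0.         256.18818943]
 [  0.         406.4694403  187.87301526]
 [  0.           0.           1.        ]] [[-9.94915795e-01 -1.00707739e-01 -7.15481150e-04]
 [-5.71987263e-02  5.70898666e-01 -8.19025652e-01]
 [ 8.28906886e-02 -8.14820633e-01 -5.73756455e-01]] [0.4755246  0.07162307 0.83591218]
```

View pics/top0.png

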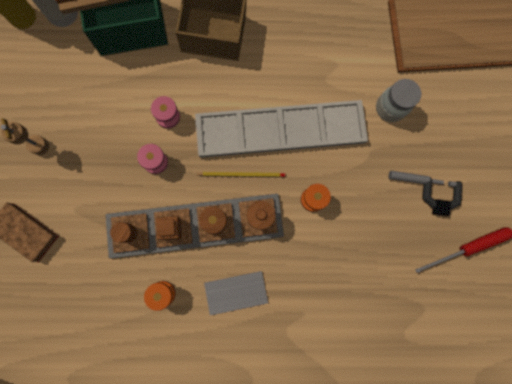

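View pics/side0.png

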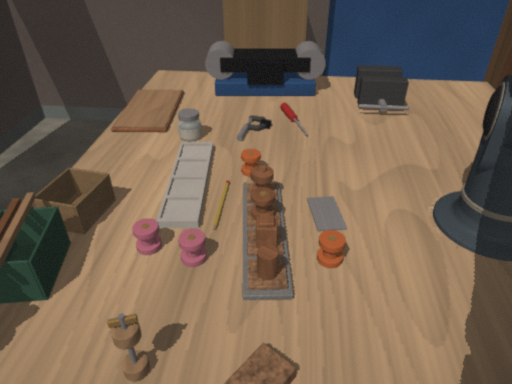

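Top view: grey board nearer (row ≈225), tray farther (row ≈130). Candidates on the board: barrel (123,232), square (168,227), and two round ones at (214,220) and (260,214), which I need to tell apart. Look-alikes to leave alone: orange (316,197) and (159,295), pink (165,112) and (152,159). The grey card at (236,293) is also a distractor. I'll check with a close crop.

```bash
cat > h.py <<'E'
import cv2,numpy as np
def load(n): return dict(np.load(n+".npz"))
def cloud(c):
    z=c["range_z"].astype(float);v,u=np.mgrid[:z.shape[0],:z.shape[1]]
    P=np.stack([u,v,np.ones_like(u)],-1)@np.linalg.inv(c["camera_matrix"]).T*z[...,None]
    X=(P-c["t"])@c["R"]; X[z==0]=np.nan
    return X
def ray(c,uv,h):
    d=np.linalg.inv(c["camera_matrix"])@np.array([*uv,1.]);d=c["R"].T@d;o=-c["R"].T@c["t"]
    return o+d*(h-o[2])/d[2]
E
python3 - <<'E'
from h import *
t=load("top0");s=load("side0")
a=cv2.resize(t["img"][180:270,95:295],None,fx=4,fy=4,interpolation=3)
b=cv2.resize(s["img"][140:300,220:360],None,fx=2.2,fy=2.2,interpolation=3)
im=np.zeros((600,800,3),np.uint8)+0
a=cv2.resize(a,(560,252));im[:252,:560]=a
b=cv2.resize(s["img"][140:300,220:360],(304,348),interpolation=3);im[252:,:304]=b
cv2.imwrite("pics/crop0.png",im[:,:,::-1])
X=cloud(t);img=t["img"].astype(int)
hsv=cv2.cvtColor(t["img"],cv2.COLOR_RGB2HSV)
# row racks: low saturation
m=(hsv[...,1]<60).astype(np.uint8)
m=cv2.morphologyEx(m,cv2.MORPH_CLOSE,np.ones((3,3)))
for c in cv2.findContours(m,cv2.RETR_EXTERNAL,cv2.CHAIN_APPROX_NONE)[0]:
    if cv2.contourArea(c)>600:
        r=cv2.minAreaRect(c)
        for h in (0.012,0.018):
            P=np.array([ray(t,p,h)[:2] for p in cv2.boxPoints(r)])
            r2=cv2.minAreaRect(np.array([ray(t,p[0],h)[:2] for p in c],np.float32))
            print(r[0],h,r2)
# knobs by height
for lo in (0.035,0.055,0.062,0.07):
    m=((X[...,2]>lo)&(X[...,2]<0.1)).astype(np.uint8); m[:185]=0;m[265:]=0;m[:,:100]=0;m[:,290:]=0
    n,L,st,ce=cv2.connectedComponentsWithStats(m)
    for i in range(1,n):
        if st[i,4]>25:
            p=X[L==i];print(lo,ce[i].round(1),st[i,4],p.min(0).round(4),p.max(0).round(4),np.median(p[:,2]).round(4),((p.min(0)+p.max(0))/2)[:2].round(4))
E
```

```text
(235.53184509277344, 292.6512145996094) 0.012 ((0.3311937749385834, -0.001152820885181427), (0.05844300240278244, 0.10769074410200119), 11.581960678100586)
(235.53184509277344, 292.6512145996094) 0.018 ((0.33183103799819946, -0.0011673308908939362), (0.05795474350452423, 0.10679100453853607), 11.581954956054688)
(193.45703125, 225.5203399658203) 0.012 ((0.45474016666412354, 0.07731927931308746), (0.08234210312366486, 0.327659547328949), 7.3481974601745605)
(193.45703125, 225.5203399658203) 0.018 ((0.4543452560901642, 0.07664911448955536), (0.0816541239619255, 0.32492196559906006), 7.348199367523193)
(423.48114013671875, 192.9339599609375) 0.012 ((0.5195673108100891, -0.36301180720329285), (0.1424969881772995, 0.0684913620352745), 79.68859100341797)
(423.48114013671875, 192.9339599609375) 0.018 ((0.5186307430267334, -0.3600029945373535), (0.14130643010139465, 0.06791914254426956), 79.6885986328125)
(281.1034851074219, 128.24139404296875) 0.012 ((0.6463242173194885, -0.08808335661888123), (0.08761349320411682, 0.3323523998260498), 5.59150505065918)
(281.1034851074219, 128.2413940429687
[... 1146 characters left out ...]
.2158 0.0729] 0.0687 [0.4385 0.1985]
0.062 [260.5 214.6] 633 [ 0.4465 -0.0673  0.0647] [ 0.4942 -0.0198  0.0827] 0.0708 [ 0.4703 -0.0435]
0.062 [212.3 219.8] 589 [0.4374 0.0167 0.0627] [0.4845 0.0635 0.0756] 0.0711 [0.461  0.0401]
0.062 [166.9 227.4] 473 [0.427  0.0997 0.062 ] [0.4672 0.1388 0.0755] 0.0714 [0.4471 0.1192]
0.062 [120.3 232. ] 348 [0.4213 0.1811 0.0622] [0.4557 0.2158 0.0729] 0.0688 [0.4385 0.1985]
0.07 [260.7 214.4] 407 [ 0.4465 -0.067   0.07  ] [ 0.4938 -0.0233  0.0827] 0.0719 [ 0.4701 -0.0451]
0.07 [212.5 219.6] 481 [0.4374 0.0182 0.07  ] [0.4826 0.0633 0.0756] 0.0714 [0.46   0.0408]
0.07 [166.1 227.2] 267 [0.4334 0.1054 0.07  ] [0.4612 0.1337 0.0755] 0.0728 [0.4473 0.1195]
```

View pics/crop0.png

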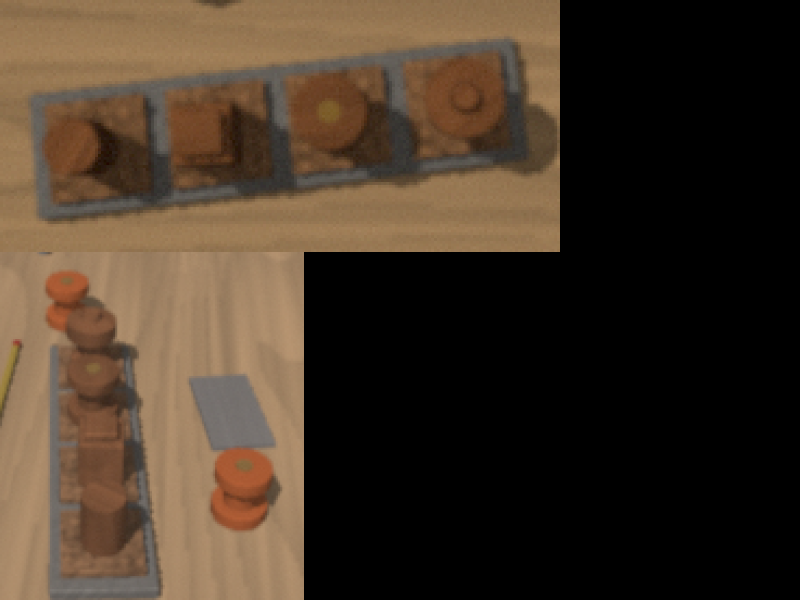

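Left to right on the board: barrel (123,232), square (168,227), spool with brass screw (214,220), mushroom with button (260,214). The orange and pink look-alikes are all off the board. I'll close along x, across the row, so the fingers clear the neighbouring knobs. First, above the barrel.

Request:
drive_tool --plan '[{"claw": 1, "dx": 196, "dy": -431, "dz": -50, "az": -1.075}, {"claw": 1, "dx": 196, "dy": -431, "dz": -50, "az": -1.075}, {"claw": 1, "dx": 196, "dy": -431, "dz": -50, "az": -1.075}, {"claw": 1, "dx": 196, "dy": -431, "dz": -50, "az": -1.075}, {"claw": 1, "dx": 196, "dy": -431, "dz": -50, "az": -1.075}, {"claw": 1, "dx": 196, "dy": -431, "dz": -50, "az": -1.075}, {"claw": 1, "dx": 196, "dy": -431, "dz": -50, "az": -1.075}, {"claw": 1, "dx": 196, "dy": -431, "dz": -50, "az": -1.075}, {"claw": 1, "dx": 196, "dy": -431, "dz": -50, "az": -1.075}, {"claw": 1, "dx": 196, "dy": -431, "dz": -50, "az": -1.075}]' --newtons 25

```text
invalid input at $.plan[0]: expected keys claw, dx, dy, dz, ax, ay, az
```

```bash
cat >> h.py <<'E'
from scipy.spatial.transform import Rotation as Ro
def pose(s):
    y=Ro.from_rotvec(s["eef_rot"]).as_matrix()
    print("t",round(s["time_s"],2),"tcp mm",(s["tool_pos"]*1000).round(1),"close deg",np.degrees(np.arctan2(y[1,1],y[0,1])).round(1),"tilt",y[2].round(3),"F",s["force"].round(1),"w",round(s["grip_width"],3),"gf",round(s["gripper_force"],1))
E
python3 - <<'E'
from h import *
from plant import state
pose(state())
t=load("top0");X=cloud(t)
# square: angle & centre from body plan-view points at heights>.05; step top
m=(X[...,2]>.07)&(X[...,2]<.1);m[:, :145]=0;m[:,192:]=0;m[:200]=0;m[250:]=0
p=X[m][:,:2].astype(np.float32);print("step",cv2.minAreaRect(p))
m=(X[...,2]>.058)&(X[...,2]<.1);m[:, :145]=0;m[:,192:]=0;m[:200]=0;m[250:]=0
p=X[m][:,:2].astype(np.float32);print("body",cv2.minAreaRect(p))
for a,b in((103,145),(192,236),(236,285)):
    m=(X[...,2]>.064)&(X[...,2]<.1);m[:,:a]=0;m[:,b:]=0;m[:195]=0;m[255:]=0
    print(cv2.minEnclosingCircle(X[m][:,:2].astype(np.float32)))
# tray floor pockets check: floor points
m=(X[...,2]>.008)&(X[...,2]<.022);m[170:]=0;m[:90]=0;m[:,190:]&=True;m[:,:190]=0;m[:,372:]=0
print("tray",cv2.minAreaRect(X[m][:,:2].astype(np.float32)))
E
```

```text
t 0.1 tcp mm [241.9 629.6 221.6] close deg 69.0 tilt [-0.    -0.002 -1.   ] F [-0.1  0.5 -0.6] w 1.0 gf 0.0
step ((0.44713670015335083, 0.11954173445701599), (0.027813658118247986, 0.027568157762289047), 2.7425758838653564)
body ((0.44705289602279663, 0.11959928274154663), (0.037876032292842865, 0.03831774741411209), 4.3941168785095215)
((0.43889766931533813, 0.19865992665290833), 0.017917580902576447)
((0.46091338992118835, 0.04034674912691116), 0.023826608434319496)
((0.47034525871276855, -0.043331265449523926), 0.025033332407474518)
tray ((0.6462376117706299, -0.08705557882785797), (0.08552093058824539, 0.330241858959198), 5.603856563568115)
```

Request:
drive_tool --plan '[{"claw": 1, "dx": 197, "dy": -431, "dz": -50, "ax": 0, "ay": 0, "az": -1.075}, {"claw": 1, "dx": 197, "dy": -431, "dz": -50, "ax": 0, "ay": 0, "az": -1.075}, {"claw": 1, "dx": 197, "dy": -431, "dz": -50, "ax": 0, "ay": 0, "az": -1.075}, {"claw": 1, "dx": 197, "dy": -431, "dz": -50, "ax": 0, "ay": 0, "az": -1.075}, {"claw": 1, "dx": 197, "dy": -431, "dz": -50, "ax": 0, "ay": 0, "az": -1.075}, {"claw": 1, "dx": 197, "dy": -431, "dz": -50, "ax": 0, "ay": 0, "az": -1.075}, {"claw": 1, "dx": 197, "dy": -431, "dz": -50, "ax": 0, "ay": 0, "az": -1.075}, {"claw": 1, "dx": 197, "dy": -431, "dz": -50, "ax": 0, "ay": 0, "az": -1.075}, {"claw": 1, "dx": 197, "dy": -431, "dz": -50, "ax": 0, "ay": 0, "az": -1.075}, {"claw": 1, "dx": 197, "dy": -431, "dz": -50, "ax": 0, "ay": 0, "az": -1.075}]' --newtons 25

```text
time_s: 1.1
tool_pos: [0.4399, 0.1945, 0.1721]
eef_rot: [2.079, 2.354, -0.002]
force: [0.9, 0.1, 0.4]
grip_width: 0.997
gripper_force: 0.0
```

Request:
drive_tool --plan '[{"claw": 1, "dx": 0, "dy": 0, "dz": 0, "ax": 0, "ay": 0, "az": 0}, {"claw": 1, "dx": 0, "dy": 0, "dz": 0, "ax": 0, "ay": 0, "az": 0}, {"claw": 1, "dx": 0, "dy": 0, "dz": 0, "ax": 0, "ay": 0, "az": 0}]'

```text
time_s: 1.4
tool_pos: [0.4385, 0.2006, 0.1725]
eef_rot: [-2.07, -2.362, -0.0]
force: [-0.4, -0.1, 0.8]
grip_width: 1.001
gripper_force: 0.0
```

```bash
python3 -c "
from h import *
from plant import state
pose(state())"
```

```text
t 1.4 tcp mm [438.5 200.6 172.5] close deg 7.5 tilt [ 0.001 -0.    -1.   ] F [-0.4 -0.1  0.8] w 1.001 gf 0.0
```

Request:
drive_tool --plan '[{"claw": 1, "dx": 0, "dy": -1, "dz": -35, "ax": 0, "ay": 0, "az": 0}, {"claw": 1, "dx": 0, "dy": -1, "dz": -70, "ax": 0, "ay": 0, "az": 0}, {"claw": 1, "dx": 0, "dy": -1, "dz": -100, "ax": 0, "ay": 0, "az": 0}, {"claw": 1, "dx": 0, "dy": -1, "dz": -120, "ax": 0, "ay": 0, "az": 0}, {"claw": 1, "dx": 0, "dy": -1, "dz": -132, "ax": 0, "ay": 0, "az": 0}, {"claw": 1, "dx": 0, "dy": -1, "dz": -138, "ax": 0, "ay": 0, "az": 0}, {"claw": 1, "dx": 0, "dy": -1, "dz": -138, "ax": 0, "ay": 0, "az": 0}, {"claw": 1, "dx": 0, "dy": -1, "dz": -138, "ax": 0, "ay": 0, "az": 0}]'

```text
time_s: 2.2
tool_pos: [0.4396, 0.1988, 0.0353]
eef_rot: [2.073, 2.36, 0.003]
force: [0.6, -0.1, -0.1]
grip_width: 0.998
gripper_force: 0.0
```

Run:
```python
from h import *
from plant import state,cams
pose(state())
out=[]
for n in("top","side"):
    c=cams.camera(n)["img"]; out.append(cv2.resize(c[150:290,80:280] if n=="top" else c[130:340,160:400],(400,300),interpolation=3))
cv2.imwrite("pics/a1.png",np.hstack(out)[:,:,::-1])
```

```text
t 2.2 tcp mm [439.6 198.8  35.3] close deg 7.4 tilt [ 0.001  0.002 -1.   ] F [ 0.6 -0.1 -0.1] w 0.998 gf 0.0
```

View pics/a1.png

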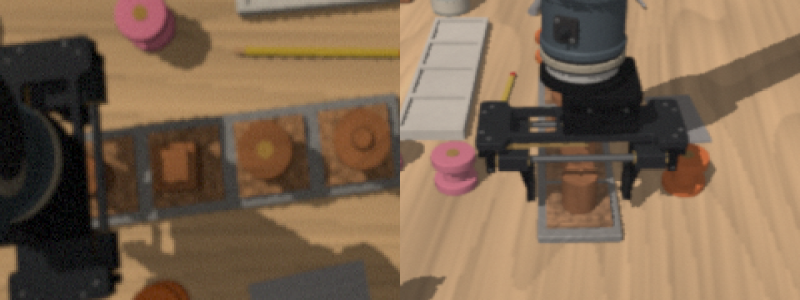

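The fingers straddle the barrel (side crop: barrel at 580,195, fingers at 530 and 627). Closing.

Request:
drive_tool --plan '[{"claw": -1, "dx": 0, "dy": 0, "dz": 0, "ax": 0, "ay": 0, "az": 0}, {"claw": -1, "dx": 0, "dy": 0, "dz": 0, "ax": 0, "ay": 0, "az": 0}, {"claw": -1, "dx": 0, "dy": 0, "dz": 0, "ax": 0, "ay": 0, "az": 0}, {"claw": -1, "dx": 0, "dy": 0, "dz": 0, "ax": 0, "ay": 0, "az": 0}, {"claw": -1, "dx": 0, "dy": 0, "dz": 0, "ax": 0, "ay": 0, "az": 0}, {"claw": -1, "dx": 0, "dy": 0, "dz": 0, "ax": 0, "ay": 0, "az": 0}, {"claw": -1, "dx": 0, "dy": 0, "dz": 0, "ax": 0, "ay": 0, "az": 0}, {"claw": -1, "dx": 0, "dy": 0, "dz": 0, "ax": 0, "ay": 0, "az": 0}]' --newtons 25

```text
time_s: 3.1
tool_pos: [0.439, 0.1981, 0.0345]
eef_rot: [2.074, 2.36, 0.0]
force: [0.2, -0.6, -0.4]
grip_width: 0.405
gripper_force: 25.0
```

Request:
drive_tool --plan '[{"claw": -1, "dx": 0, "dy": 0, "dz": 10, "ax": 0, "ay": 0, "az": 0}, {"claw": -1, "dx": 0, "dy": 0, "dz": 20, "ax": 0, "ay": 0, "az": 0}, {"claw": -1, "dx": 0, "dy": 0, "dz": 40, "ax": 0, "ay": 0, "az": 0}, {"claw": -1, "dx": 0, "dy": 0, "dz": 60, "ax": 0, "ay": 0, "az": 0}, {"claw": -1, "dx": 0, "dy": 0, "dz": 80, "ax": 0, "ay": 0, "az": 0}, {"claw": -1, "dx": 0, "dy": 0, "dz": 95, "ax": 0, "ay": 0, "az": 0}, {"claw": -1, "dx": 0, "dy": 0, "dz": 100, "ax": 0, "ay": 0, "az": 0}]'

```text
time_s: 3.8
tool_pos: [0.4401, 0.1987, 0.1369]
eef_rot: [2.073, 2.359, 0.007]
force: [0.8, 0.2, -0.4]
grip_width: 0.404
gripper_force: 25.0
```

Run:
```python
from h import *
from plant import state,cams
pose(state())
c=cams.camera("side")["img"]; cv2.imwrite("pics/a2.png",cv2.resize(c[100:310,160:400],(480,420))[:,:,::-1])
```

```text
t 3.8 tcp mm [440.1 198.7 136.9] close deg 7.4 tilt [ 0.002  0.004 -1.   ] F [ 0.8  0.2 -0.4] w 0.404 gf 25.0
```

View pics/a2.png

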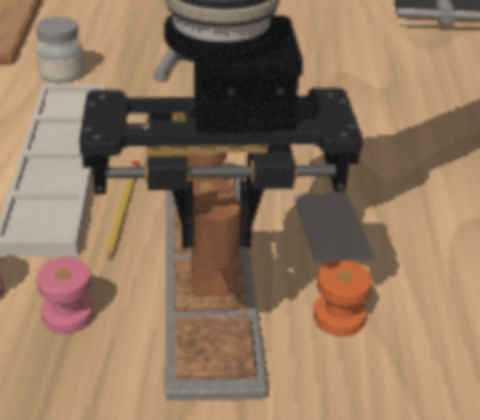

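Barrel is held upright, clear of the board (crop 215,240). Carrying it to the right-end pocket.

Request:
drive_tool --plan '[{"claw": -1, "dx": 9, "dy": -16, "dz": 0, "ax": 0, "ay": 0, "az": 0}, {"claw": -1, "dx": 28, "dy": -53, "dz": 0, "ax": 0, "ay": 0, "az": 0}, {"claw": -1, "dx": 50, "dy": -93, "dz": 0, "ax": 0, "ay": 0, "az": -0.01}, {"claw": -1, "dx": 74, "dy": -138, "dz": 0, "ax": 0, "ay": 0, "az": -0.01}, {"claw": -1, "dx": 98, "dy": -182, "dz": 0, "ax": 0, "ay": 0, "az": -0.02}, {"claw": -1, "dx": 122, "dy": -227, "dz": 0, "ax": 0, "ay": 0, "az": -0.02}, {"claw": -1, "dx": 146, "dy": -271, "dz": 0, "ax": 0, "ay": 0, "az": -0.03}, {"claw": -1, "dx": 170, "dy": -316, "dz": 0, "ax": 0, "ay": 0, "az": -0.03}, {"claw": -1, "dx": 192, "dy": -356, "dz": 0, "ax": 0, "ay": 0, "az": -0.03}, {"claw": -1, "dx": 207, "dy": -385, "dz": 0, "ax": 0, "ay": 0, "az": -0.03}]'

```text
time_s: 4.85
tool_pos: [0.6464, -0.191, 0.1337]
eef_rot: [2.112, 2.325, -0.003]
force: [-0.3, -0.2, 0.2]
grip_width: 0.405
gripper_force: 25.0
```

Request:
drive_tool --plan '[{"claw": -1, "dx": 9, "dy": -16, "dz": 0, "ax": 0, "ay": 0, "az": 0}, {"claw": -1, "dx": 11, "dy": -20, "dz": 0, "ax": 0, "ay": 0, "az": 0}, {"claw": -1, "dx": 11, "dy": -20, "dz": 0, "ax": 0, "ay": 0, "az": 0}, {"claw": -1, "dx": 11, "dy": -20, "dz": -20, "ax": 0, "ay": 0, "az": 0}, {"claw": -1, "dx": 11, "dy": -20, "dz": -50, "ax": 0, "ay": 0, "az": 0}, {"claw": -1, "dx": 11, "dy": -20, "dz": -75, "ax": 0, "ay": 0, "az": 0}, {"claw": -1, "dx": 11, "dy": -20, "dz": -90, "ax": 0, "ay": 0, "az": 0}, {"claw": -1, "dx": 11, "dy": -20, "dz": -95, "ax": 0, "ay": 0, "az": 0}, {"claw": -1, "dx": 11, "dy": -20, "dz": -95, "ax": 0, "ay": 0, "az": 0}]'

```text
time_s: 5.75
tool_pos: [0.6569, -0.2059, 0.0394]
eef_rot: [-2.107, -2.329, -0.0]
force: [-0.1, 0.7, 0.0]
grip_width: 0.403
gripper_force: 25.0
```

Run:
```python
from h import *
from plant import state,cams
pose(state())
```

```text
t 5.75 tcp mm [ 656.9 -205.9   39.4] close deg 5.7 tilt [ 0.001 -0.001 -1.   ] F [-0.1  0.7  0. ] w 0.403 gf 25.0
```

Request:
drive_tool --plan '[{"claw": -1, "dx": 0, "dy": 0, "dz": -6, "ax": 0, "ay": 0, "az": 0}, {"claw": -1, "dx": 0, "dy": 0, "dz": -10, "ax": 0, "ay": 0, "az": 0}, {"claw": -1, "dx": 0, "dy": 0, "dz": -13, "ax": 0, "ay": 0, "az": 0}, {"claw": -1, "dx": 0, "dy": 0, "dz": -13, "ax": 0, "ay": 0, "az": 0}, {"claw": -1, "dx": 0, "dy": 0, "dz": -13, "ax": 0, "ay": 0, "az": 0}]'

```text
time_s: 6.25
tool_pos: [0.6571, -0.207, 0.0267]
eef_rot: [2.109, 2.328, 0.0]
force: [0.5, 0.1, 0.2]
grip_width: 0.404
gripper_force: 25.0
```

Request:
drive_tool --plan '[{"claw": -0.1, "dx": 0, "dy": 0, "dz": 0, "ax": 0, "ay": 0, "az": 0}, {"claw": 0, "dx": 0, "dy": 0, "dz": 0, "ax": 0, "ay": 0, "az": 0}, {"claw": 0.5, "dx": 0, "dy": 0, "dz": 0, "ax": 0, "ay": 0, "az": 0}, {"claw": 1, "dx": 0, "dy": 0, "dz": 0, "ax": 0, "ay": 0, "az": 0}, {"claw": 1, "dx": 0, "dy": 0, "dz": 0, "ax": 0, "ay": 0, "az": 0}, {"claw": 1, "dx": 0, "dy": 0, "dz": 20, "ax": 0, "ay": 0, "az": 0}, {"claw": 1, "dx": 0, "dy": 0, "dz": 60, "ax": 0, "ay": 0, "az": 0}, {"claw": 1, "dx": 0, "dy": 0, "dz": 100, "ax": 0, "ay": 0, "az": 0}, {"claw": 1, "dx": 0, "dy": 0, "dz": 120, "ax": 0, "ay": 0, "az": 0}, {"claw": 1, "dx": 0, "dy": 0, "dz": 120, "ax": 0, "ay": 0, "az": 0}]'

```text
time_s: 7.25
tool_pos: [0.6592, -0.2079, 0.1507]
eef_rot: [2.104, 2.324, 0.006]
force: [-0.5, -0.8, -1.3]
grip_width: 0.991
gripper_force: 0.0
```

Run:
```python
from h import *
from plant import state,cams
pose(state())
```

```text
t 7.25 tcp mm [ 659.2 -207.9  150.7] close deg 5.7 tilt [-0.003  0.007 -1.   ] F [-0.5 -0.8 -1.3] w 0.991 gf 0.0
```

Request:
drive_tool --plan '[{"claw": 1, "dx": -20, "dy": 31, "dz": 5, "ax": 0, "ay": 0, "az": 0}, {"claw": 1, "dx": -45, "dy": 70, "dz": 5, "ax": 0, "ay": 0, "az": -0.01}, {"claw": 1, "dx": -70, "dy": 109, "dz": 5, "ax": 0, "ay": 0, "az": -0.02}, {"claw": 1, "dx": -95, "dy": 148, "dz": 5, "ax": 0, "ay": 0, "az": -0.03}, {"claw": 1, "dx": -120, "dy": 187, "dz": 5, "ax": 0, "ay": 0, "az": -0.03}, {"claw": 1, "dx": -145, "dy": 226, "dz": 5, "ax": 0, "ay": 0, "az": -0.03}, {"claw": 1, "dx": -170, "dy": 265, "dz": 5, "ax": 0, "ay": 0, "az": -0.03}, {"claw": 1, "dx": -193, "dy": 300, "dz": 5, "ax": 0, "ay": 0, "az": -0.03}, {"claw": 1, "dx": -210, "dy": 326, "dz": 0, "ax": 0, "ay": 0, "az": -0.03}, {"claw": 1, "dx": -210, "dy": 326, "dz": 0, "ax": 0, "ay": 0, "az": -0.03}]'

```text
time_s: 8.25
tool_pos: [0.4432, 0.1228, 0.1449]
eef_rot: [-2.132, -2.303, 0.005]
force: [0.9, -0.2, 0.5]
grip_width: 0.998
gripper_force: 0.0
```

Request:
drive_tool --plan '[{"claw": 1, "dx": 0, "dy": 0, "dz": 0, "ax": 0, "ay": 0, "az": 0}, {"claw": 1, "dx": 0, "dy": 0, "dz": -20, "ax": 0, "ay": 0, "az": 0}, {"claw": 1, "dx": 0, "dy": 0, "dz": -30, "ax": 0, "ay": 0, "az": 0}, {"claw": 1, "dx": 0, "dy": 0, "dz": -30, "ax": 0, "ay": 0, "az": 0}]'

```text
time_s: 8.65
tool_pos: [0.4463, 0.1175, 0.1151]
eef_rot: [-2.146, -2.294, 0.006]
force: [0.5, -0.7, 0.5]
grip_width: 0.997
gripper_force: 0.0
```

Run:
```python
from h import *
from plant import state,cams
pose(state())
out=[]
for n in("top","side"):
    c=cams.camera(n)["img"]; out.append(cv2.resize(c[60:300,100:420] if n=="top" else c[100:340,120:440],(400,300),interpolation=3))
cv2.imwrite("pics/a3.png",np.hstack(out)[:,:,::-1])
```

```text
t 8.65 tcp mm [446.3 117.5 115.1] close deg 3.8 tilt [-0.002 -0.003 -1.   ] F [ 0.5 -0.7  0.5] w 0.997 gf 0.0
```

View pics/a3.png

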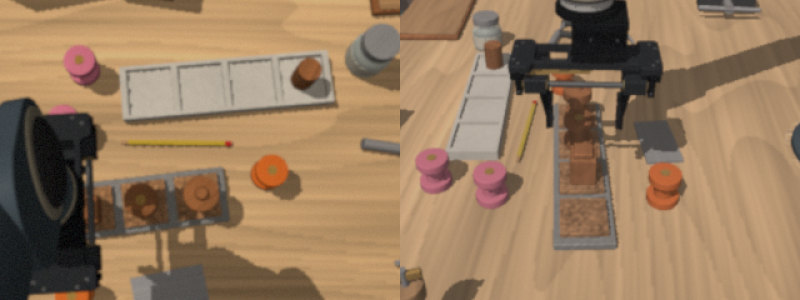

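Barrel stands upright in the right-end pocket (crop 306,73), and the gripper is over the square. Descend and grip.

Request:
drive_tool --plan '[{"claw": 1, "dx": 0, "dy": 1, "dz": -25, "ax": 0, "ay": 0, "az": 0}, {"claw": 1, "dx": 0, "dy": 1, "dz": -55, "ax": 0, "ay": 0, "az": 0}, {"claw": 1, "dx": 0, "dy": 1, "dz": -75, "ax": 0, "ay": 0, "az": 0}, {"claw": 1, "dx": 0, "dy": 1, "dz": -83, "ax": 0, "ay": 0, "az": 0}, {"claw": 1, "dx": 0, "dy": 1, "dz": -83, "ax": 0, "ay": 0, "az": 0}, {"claw": 1, "dx": 0, "dy": 1, "dz": -83, "ax": 0, "ay": 0, "az": 0}, {"claw": 1, "dx": 0, "dy": 1, "dz": -83, "ax": 0, "ay": 0, "az": 0}]'

```text
time_s: 9.45
tool_pos: [0.448, 0.1204, 0.0347]
eef_rot: [2.143, 2.296, 0.004]
force: [-0.6, 0.7, 0.3]
grip_width: 0.998
gripper_force: 0.0
```

Request:
drive_tool --plan '[{"claw": -1, "dx": 0, "dy": 0, "dz": 0, "ax": 0, "ay": 0, "az": 0}, {"claw": -1, "dx": 0, "dy": 0, "dz": 0, "ax": 0, "ay": 0, "az": 0}, {"claw": -1, "dx": 0, "dy": 0, "dz": 0, "ax": 0, "ay": 0, "az": 0}, {"claw": -1, "dx": 0, "dy": 0, "dz": 0, "ax": 0, "ay": 0, "az": 0}, {"claw": -1, "dx": 0, "dy": 0, "dz": 0, "ax": 0, "ay": 0, "az": 0}, {"claw": -1, "dx": 0, "dy": 0, "dz": 0, "ax": 0, "ay": 0, "az": 0}, {"claw": -1, "dx": 0, "dy": 0, "dz": 0, "ax": 0, "ay": 0, "az": 0}, {"claw": -1, "dx": 0, "dy": 0, "dz": 0, "ax": 0, "ay": 0, "az": 0}]'

```text
time_s: 10.25
tool_pos: [0.447, 0.1201, 0.0335]
eef_rot: [2.144, 2.297, 0.0]
force: [-0.4, -0.1, 0.3]
grip_width: 0.438
gripper_force: 25.0
```

Request:
drive_tool --plan '[{"claw": -1, "dx": 0, "dy": 0, "dz": 10, "ax": 0, "ay": 0, "az": 0}, {"claw": -1, "dx": 0, "dy": 0, "dz": 20, "ax": 0, "ay": 0, "az": 0}, {"claw": -1, "dx": 0, "dy": 0, "dz": 40, "ax": 0, "ay": 0, "az": 0}, {"claw": -1, "dx": 0, "dy": 0, "dz": 60, "ax": 0, "ay": 0, "az": 0}, {"claw": -1, "dx": 0, "dy": 0, "dz": 80, "ax": 0, "ay": 0, "az": 0}, {"claw": -1, "dx": 0, "dy": 0, "dz": 95, "ax": 0, "ay": 0, "az": 0}, {"claw": -1, "dx": 0, "dy": 0, "dz": 100, "ax": 0, "ay": 0, "az": 0}, {"claw": -1, "dx": 0, "dy": 0, "dz": 100, "ax": 0, "ay": 0, "az": 0}]'

```text
time_s: 11.05
tool_pos: [0.4475, 0.1204, 0.1346]
eef_rot: [2.143, 2.296, 0.004]
force: [0.8, -0.1, -1.9]
grip_width: 0.435
gripper_force: 25.0
```

Run:
```python
from h import *
from plant import state,cams
pose(state())
```

```text
t 11.05 tcp mm [447.5 120.4 134.6] close deg 4.0 tilt [ 0.001  0.002 -1.   ] F [ 0.8 -0.1 -1.9] w 0.435 gf 25.0
```

Request:
drive_tool --plan '[{"claw": -1, "dx": 10, "dy": -12, "dz": 0, "ax": 0, "ay": 0, "az": 0}, {"claw": -1, "dx": 30, "dy": -37, "dz": 0, "ax": 0, "ay": 0, "az": 0}, {"claw": -1, "dx": 56, "dy": -68, "dz": 0, "ax": 0, "ay": 0, "az": 0.01}, {"claw": -1, "dx": 82, "dy": -100, "dz": 0, "ax": 0, "ay": 0, "az": 0.02}, {"claw": -1, "dx": 108, "dy": -132, "dz": 0, "ax": 0, "ay": 0, "az": 0.03}, {"claw": -1, "dx": 134, "dy": -163, "dz": 0, "ax": 0, "ay": 0, "az": 0.03}, {"claw": -1, "dx": 160, "dy": -195, "dz": 0, "ax": 0, "ay": 0, "az": 0.03}, {"claw": -1, "dx": 182, "dy": -222, "dz": 0, "ax": 0, "ay": 0, "az": 0.03}, {"claw": -1, "dx": 196, "dy": -239, "dz": 0, "ax": 0, "ay": 0, "az": 0.03}, {"claw": -1, "dx": 202, "dy": -247, "dz": 0, "ax": 0, "ay": 0, "az": 0.03}]'

```text
time_s: 12.05
tool_pos: [0.6492, -0.1295, 0.1322]
eef_rot: [-2.112, -2.325, 0.003]
force: [-0.1, -0.1, -1.7]
grip_width: 0.439
gripper_force: 25.0
```

Request:
drive_tool --plan '[{"claw": -1, "dx": 0, "dy": 0, "dz": 0, "ax": 0, "ay": 0, "az": 0}, {"claw": -1, "dx": 0, "dy": 0, "dz": -20, "ax": 0, "ay": 0, "az": 0}, {"claw": -1, "dx": 0, "dy": 0, "dz": -50, "ax": 0, "ay": 0, "az": 0}, {"claw": -1, "dx": 0, "dy": 0, "dz": -75, "ax": 0, "ay": 0, "az": 0}, {"claw": -1, "dx": 0, "dy": 0, "dz": -90, "ax": 0, "ay": 0, "az": 0}, {"claw": -1, "dx": 0, "dy": 0, "dz": -98, "ax": 0, "ay": 0, "az": 0}, {"claw": -1, "dx": 0, "dy": 0, "dz": -104, "ax": 0, "ay": 0, "az": 0}, {"claw": -1, "dx": 0, "dy": 0, "dz": -107, "ax": 0, "ay": 0, "az": 0}, {"claw": -1, "dx": 0, "dy": 0, "dz": -107, "ax": 0, "ay": 0, "az": 0}, {"claw": -1, "dx": 0, "dy": 0, "dz": -107, "ax": 0, "ay": 0, "az": 0}]'

```text
time_s: 13.05
tool_pos: [0.6496, -0.1271, 0.0274]
eef_rot: [2.108, 2.328, 0.001]
force: [0.0, -0.4, -1.2]
grip_width: 0.437
gripper_force: 25.0
```

Run:
```python
from h import *
from plant import state,cams
pose(state())
```

```text
t 13.05 tcp mm [ 649.6 -127.1   27.4] close deg 5.7 tilt [-0.     0.001 -1.   ] F [ 0.  -0.4 -1.2] w 0.437 gf 25.0
```

Request:
drive_tool --plan '[{"claw": -1, "dx": 0, "dy": 0, "dz": -1, "ax": 0, "ay": 0, "az": 0}, {"claw": -1, "dx": 0, "dy": 0, "dz": -1, "ax": 0, "ay": 0, "az": 0}, {"claw": -0.05, "dx": 0, "dy": 0, "dz": -1, "ax": 0, "ay": 0, "az": 0}, {"claw": 0.5, "dx": 0, "dy": 0, "dz": -1, "ax": 0, "ay": 0, "az": 0}, {"claw": 1, "dx": 0, "dy": 0, "dz": -1, "ax": 0, "ay": 0, "az": 0}, {"claw": 1, "dx": 0, "dy": 0, "dz": -1, "ax": 0, "ay": 0, "az": 0}, {"claw": 1, "dx": 0, "dy": 0, "dz": 20, "ax": 0, "ay": 0, "az": 0}, {"claw": 1, "dx": 0, "dy": 0, "dz": 60, "ax": 0, "ay": 0, "az": 0}, {"claw": 1, "dx": 0, "dy": 0, "dz": 100, "ax": 0, "ay": 0, "az": 0}, {"claw": 1, "dx": 0, "dy": 0, "dz": 120, "ax": 0, "ay": 0, "az": 0}]'

```text
time_s: 14.05
tool_pos: [0.6508, -0.1276, 0.1505]
eef_rot: [2.106, 2.325, 0.005]
force: [1.6, -0.7, -0.3]
grip_width: 0.977
gripper_force: 0.0
```

Request:
drive_tool --plan '[{"claw": 1, "dx": -20, "dy": 18, "dz": 0, "ax": 0, "ay": 0, "az": 0}, {"claw": 1, "dx": -50, "dy": 44, "dz": 0, "ax": 0, "ay": 0, "az": 0.01}, {"claw": 1, "dx": -80, "dy": 71, "dz": 0, "ax": 0, "ay": 0, "az": 0.02}, {"claw": 1, "dx": -110, "dy": 97, "dz": 0, "ax": 0, "ay": 0, "az": 0.03}, {"claw": 1, "dx": -140, "dy": 124, "dz": 0, "ax": 0, "ay": 0, "az": 0.03}, {"claw": 1, "dx": -165, "dy": 146, "dz": 0, "ax": 0, "ay": 0, "az": 0.03}, {"claw": 1, "dx": -182, "dy": 161, "dz": 0, "ax": 0, "ay": 0, "az": 0.03}, {"claw": 1, "dx": -189, "dy": 167, "dz": 0, "ax": 0, "ay": 0, "az": 0.03}, {"claw": 1, "dx": -189, "dy": 167, "dz": 0, "ax": 0, "ay": 0, "az": 0.03}, {"claw": 1, "dx": -189, "dy": 167, "dz": 0, "ax": 0, "ay": 0, "az": 0.03}]'

```text
time_s: 15.05
tool_pos: [0.4612, 0.0394, 0.1469]
eef_rot: [2.074, 2.358, 0.001]
force: [0.1, 0.3, -0.2]
grip_width: 0.997
gripper_force: 0.0
```

Run:
```python
from h import *
from plant import state,cams
pose(state())
out=[]
for n in("top","side"):
    c=cams.camera(n)["img"]; out.append(cv2.resize(c[60:300,100:420] if n=="top" else c[100:340,120:440],(400,300),interpolation=3))
cv2.imwrite("pics/a4.png",np.hstack(out)[:,:,::-1])
```

```text
t 15.05 tcp mm [461.2  39.4 146.9] close deg 7.3 tilt [-0.     0.002 -1.   ] F [ 0.1  0.3 -0.2] w 0.997 gf 0.0
```

View pics/a4.png

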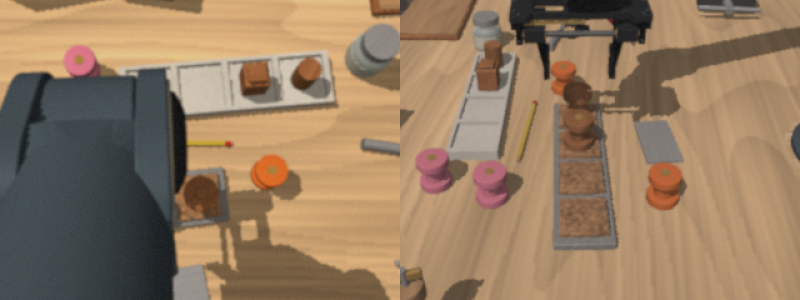

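Square stands in its pocket (crop 255,78). Now the spool: descend, grip the upper flange and lift.

Request:
drive_tool --plan '[{"claw": 1, "dx": 0, "dy": 1, "dz": -35, "ax": 0, "ay": 0, "az": 0}, {"claw": 1, "dx": 0, "dy": 1, "dz": -70, "ax": 0, "ay": 0, "az": 0}, {"claw": 1, "dx": 0, "dy": 1, "dz": -93, "ax": 0, "ay": 0, "az": 0}, {"claw": 1, "dx": 0, "dy": 1, "dz": -100, "ax": 0, "ay": 0, "az": 0}, {"claw": 1, "dx": 0, "dy": 1, "dz": -100, "ax": 0, "ay": 0, "az": 0}, {"claw": 1, "dx": 0, "dy": 1, "dz": -100, "ax": 0, "ay": 0, "az": 0}]'

```text
time_s: 15.75
tool_pos: [0.4612, 0.0408, 0.0473]
eef_rot: [2.074, 2.358, 0.002]
force: [0.9, 1.2, -0.2]
grip_width: 1.002
gripper_force: 0.0
```

Request:
drive_tool --plan '[{"claw": -1, "dx": 0, "dy": 0, "dz": 0, "ax": 0, "ay": 0, "az": 0}, {"claw": -1, "dx": 0, "dy": 0, "dz": 0, "ax": 0, "ay": 0, "az": 0}, {"claw": -1, "dx": 0, "dy": 0, "dz": 0, "ax": 0, "ay": 0, "az": 0}, {"claw": -1, "dx": 0, "dy": 0, "dz": 0, "ax": 0, "ay": 0, "az": 0}, {"claw": -1, "dx": 0, "dy": 0, "dz": 0, "ax": 0, "ay": 0, "az": 0}, {"claw": -1, "dx": 0, "dy": 0, "dz": 0, "ax": 0, "ay": 0, "az": 0}, {"claw": -1, "dx": 0, "dy": 0, "dz": 0, "ax": 0, "ay": 0, "az": 0}, {"claw": -1, "dx": 0, "dy": 0, "dz": 0, "ax": 0, "ay": 0, "az": 0}]'

```text
time_s: 16.55
tool_pos: [0.4601, 0.0412, 0.0467]
eef_rot: [2.074, 2.36, 0.0]
force: [-0.1, -0.0, 2.1]
grip_width: 0.543
gripper_force: 25.0
```

Request:
drive_tool --plan '[{"claw": -1, "dx": 0, "dy": 0, "dz": 10, "ax": 0, "ay": 0, "az": 0}, {"claw": -1, "dx": 0, "dy": 0, "dz": 20, "ax": 0, "ay": 0, "az": 0}, {"claw": -1, "dx": 0, "dy": 0, "dz": 40, "ax": 0, "ay": 0, "az": 0}, {"claw": -1, "dx": 0, "dy": 0, "dz": 60, "ax": 0, "ay": 0, "az": 0}, {"claw": -1, "dx": 0, "dy": 0, "dz": 80, "ax": 0, "ay": 0, "az": 0}, {"claw": -1, "dx": 0, "dy": 0, "dz": 95, "ax": 0, "ay": 0, "az": 0}, {"claw": -1, "dx": 0, "dy": 0, "dz": 100, "ax": 0, "ay": 0, "az": 0}, {"claw": -1, "dx": 0, "dy": 0, "dz": 100, "ax": 0, "ay": 0, "az": 0}]'

```text
time_s: 17.35
tool_pos: [0.4605, 0.0413, 0.1475]
eef_rot: [2.073, 2.359, 0.003]
force: [-0.1, -0.5, -0.6]
grip_width: 0.543
gripper_force: 25.0
```

Run:
```python
from h import *
from plant import state,cams
pose(state())
c=cams.camera("side")["img"]; cv2.imwrite("pics/a5.png",cv2.resize(c[60:270,160:400],(480,420))[:,:,::-1])
```

```text
t 17.35 tcp mm [460.5  41.3 147.5] close deg 7.4 tilt [ 0.001  0.002 -1.   ] F [-0.1 -0.5 -0.6] w 0.543 gf 25.0
```

View pics/a5.png

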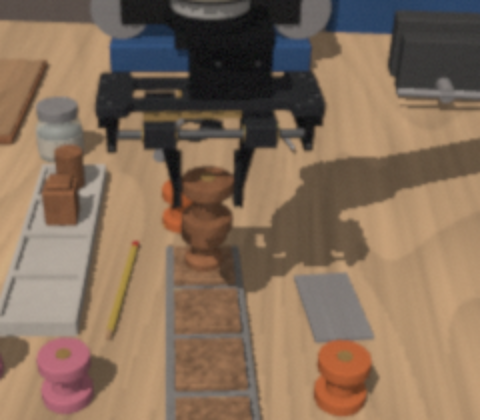

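Spool is held upright (crop 207,210). Carrying it to the third pocket.

Request:
drive_tool --plan '[{"claw": -1, "dx": 12, "dy": -6, "dz": 0, "ax": 0, "ay": 0, "az": 0}, {"claw": -1, "dx": 36, "dy": -18, "dz": 0, "ax": 0, "ay": 0, "az": 0}, {"claw": -1, "dx": 66, "dy": -32, "dz": 0, "ax": 0, "ay": 0, "az": -0.01}, {"claw": -1, "dx": 96, "dy": -47, "dz": 0, "ax": 0, "ay": 0, "az": -0.02}, {"claw": -1, "dx": 126, "dy": -61, "dz": 0, "ax": 0, "ay": 0, "az": -0.03}, {"claw": -1, "dx": 152, "dy": -74, "dz": 0, "ax": 0, "ay": 0, "az": -0.03}, {"claw": -1, "dx": 170, "dy": -83, "dz": 0, "ax": 0, "ay": 0, "az": -0.03}, {"claw": -1, "dx": 180, "dy": -88, "dz": 0, "ax": 0, "ay": 0, "az": -0.03}, {"claw": -1, "dx": 182, "dy": -88, "dz": 0, "ax": 0, "ay": 0, "az": -0.03}, {"claw": -1, "dx": 182, "dy": -88, "dz": 0, "ax": 0, "ay": 0, "az": -0.03}]'

```text
time_s: 18.4
tool_pos: [0.6415, -0.0467, 0.1457]
eef_rot: [-2.108, -2.328, 0.002]
force: [0.2, 0.5, 0.2]
grip_width: 0.542
gripper_force: 25.0
```

Request:
drive_tool --plan '[{"claw": -1, "dx": 0, "dy": 0, "dz": -20, "ax": 0, "ay": 0, "az": 0}, {"claw": -1, "dx": 0, "dy": 0, "dz": -50, "ax": 0, "ay": 0, "az": 0}, {"claw": -1, "dx": 0, "dy": 0, "dz": -75, "ax": 0, "ay": 0, "az": 0}, {"claw": -1, "dx": 0, "dy": 0, "dz": -90, "ax": 0, "ay": 0, "az": 0}, {"claw": -1, "dx": 0, "dy": 0, "dz": -98, "ax": 0, "ay": 0, "az": 0}, {"claw": -1, "dx": 0, "dy": 0, "dz": -104, "ax": 0, "ay": 0, "az": 0}, {"claw": -1, "dx": 0, "dy": 0, "dz": -107, "ax": 0, "ay": 0, "az": 0}, {"claw": -1, "dx": 0, "dy": 0, "dz": -107, "ax": 0, "ay": 0, "az": 0}, {"claw": -1, "dx": 0, "dy": 0, "dz": -107, "ax": 0, "ay": 0, "az": 0}]'

```text
time_s: 19.3
tool_pos: [0.6426, -0.0469, 0.0404]
eef_rot: [2.108, 2.328, 0.002]
force: [0.6, -0.6, -0.2]
grip_width: 0.54
gripper_force: 25.0
```

Run:
```python
from h import *
from plant import state,cams
pose(state())
```

```text
t 19.3 tcp mm [642.6 -46.9  40.4] close deg 5.7 tilt [-0.     0.002 -1.   ] F [ 0.6 -0.6 -0.2] w 0.54 gf 25.0
```

Release, rise, then go over to the mushroom (470, -43).

Request:
drive_tool --plan '[{"claw": -1, "dx": 0, "dy": 0, "dz": -1, "ax": 0, "ay": 0, "az": 0}, {"claw": -1, "dx": 0, "dy": 0, "dz": -1, "ax": 0, "ay": 0, "az": 0}, {"claw": 0.15, "dx": 0, "dy": 0, "dz": -1, "ax": 0, "ay": 0, "az": 0}, {"claw": 0.5, "dx": 0, "dy": 0, "dz": -1, "ax": 0, "ay": 0, "az": 0}, {"claw": 1, "dx": 0, "dy": 0, "dz": -1, "ax": 0, "ay": 0, "az": 0}, {"claw": 1, "dx": 0, "dy": 0, "dz": -1, "ax": 0, "ay": 0, "az": 0}, {"claw": 1, "dx": 0, "dy": 0, "dz": 20, "ax": 0, "ay": 0, "az": 0}, {"claw": 1, "dx": 0, "dy": 0, "dz": 60, "ax": 0, "ay": 0, "az": 0}, {"claw": 1, "dx": 0, "dy": 0, "dz": 100, "ax": 0, "ay": 0, "az": 0}, {"claw": 1, "dx": 0, "dy": 0, "dz": 110, "ax": 0, "ay": 0, "az": 0}]'

```text
time_s: 20.3
tool_pos: [0.6449, -0.0476, 0.1546]
eef_rot: [2.105, 2.323, 0.009]
force: [0.3, -0.1, -0.1]
grip_width: 0.994
gripper_force: 0.0
```

Request:
drive_tool --plan '[{"claw": 1, "dx": -25, "dy": 0, "dz": 0, "ax": 0, "ay": 0, "az": 0}, {"claw": 1, "dx": -60, "dy": 1, "dz": 0, "ax": 0, "ay": 0, "az": 0.01}, {"claw": 1, "dx": -100, "dy": 2, "dz": 0, "ax": 0, "ay": 0, "az": 0.02}, {"claw": 1, "dx": -135, "dy": 3, "dz": 0, "ax": 0, "ay": 0, "az": 0.03}, {"claw": 1, "dx": -160, "dy": 4, "dz": 0, "ax": 0, "ay": 0, "az": 0.03}, {"claw": 1, "dx": -172, "dy": 4, "dz": 0, "ax": 0, "ay": 0, "az": 0.03}, {"claw": 1, "dx": -172, "dy": 4, "dz": 0, "ax": 0, "ay": 0, "az": 0.03}, {"claw": 1, "dx": -172, "dy": 4, "dz": 0, "ax": 0, "ay": 0, "az": 0.03}, {"claw": 1, "dx": -172, "dy": 4, "dz": 0, "ax": 0, "ay": 0, "az": 0.03}]'

```text
time_s: 21.2
tool_pos: [0.4717, -0.0429, 0.1497]
eef_rot: [2.072, 2.359, 0.001]
force: [0.6, -0.1, -0.6]
grip_width: 0.997
gripper_force: 0.0
```

Run:
```python
from h import *
from plant import state,cams
pose(state())
c=cams.camera("side")["img"]; cv2.imwrite("pics/a6.png",cv2.resize(c[60:270,160:400],(480,420))[:,:,::-1])
```

```text
t 21.2 tcp mm [471.7 -42.9 149.7] close deg 7.4 tilt [-0.001  0.001 -1.   ] F [ 0.6 -0.1 -0.6] w 0.997 gf 0.0
```

View pics/a6.png

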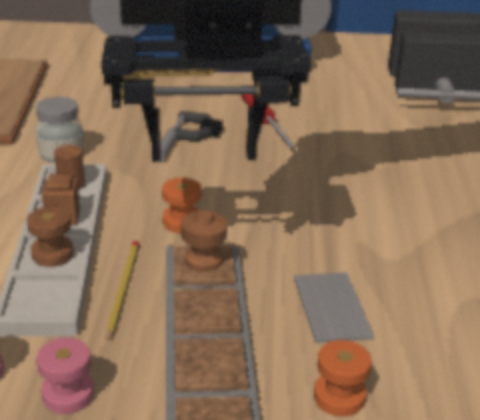

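Spool stands in its pocket (crop 50,235). The mushroom on its seat (205,238) is clear of the orange one. Grip and lift.

Request:
drive_tool --plan '[{"claw": 1, "dx": -1, "dy": 0, "dz": -35, "ax": 0, "ay": 0, "az": 0}, {"claw": 1, "dx": -1, "dy": 0, "dz": -70, "ax": 0, "ay": 0, "az": 0}, {"claw": 1, "dx": -1, "dy": 0, "dz": -97, "ax": 0, "ay": 0, "az": 0}, {"claw": 1, "dx": -1, "dy": 0, "dz": -106, "ax": 0, "ay": 0, "az": 0}, {"claw": 1, "dx": -1, "dy": 0, "dz": -106, "ax": 0, "ay": 0, "az": 0}, {"claw": 1, "dx": -1, "dy": 0, "dz": -106, "ax": 0, "ay": 0, "az": 0}]'

```text
time_s: 21.85
tool_pos: [0.4702, -0.0431, 0.0443]
eef_rot: [2.073, 2.359, 0.002]
force: [0.8, 0.7, -0.4]
grip_width: 1.001
gripper_force: 0.0
```

Request:
drive_tool --plan '[{"claw": -1, "dx": 0, "dy": 0, "dz": 0, "ax": 0, "ay": 0, "az": 0}, {"claw": -1, "dx": 0, "dy": 0, "dz": 0, "ax": 0, "ay": 0, "az": 0}, {"claw": -1, "dx": 0, "dy": 0, "dz": 0, "ax": 0, "ay": 0, "az": 0}, {"claw": -1, "dx": 0, "dy": 0, "dz": 0, "ax": 0, "ay": 0, "az": 0}, {"claw": -1, "dx": 0, "dy": 0, "dz": 0, "ax": 0, "ay": 0, "az": 0}, {"claw": -1, "dx": 0, "dy": 0, "dz": 0, "ax": 0, "ay": 0, "az": 0}, {"claw": -1, "dx": 0, "dy": 0, "dz": 0, "ax": 0, "ay": 0, "az": 0}, {"claw": -1, "dx": 0, "dy": 0, "dz": 0, "ax": 0, "ay": 0, "az": 0}]'

```text
time_s: 22.65
tool_pos: [0.4692, -0.0428, 0.0437]
eef_rot: [2.074, 2.36, 0.001]
force: [-0.5, -0.2, 3.2]
grip_width: 0.57
gripper_force: 25.0
```

Request:
drive_tool --plan '[{"claw": -1, "dx": 0, "dy": 0, "dz": 10, "ax": 0, "ay": 0, "az": 0}, {"claw": -1, "dx": 0, "dy": 0, "dz": 20, "ax": 0, "ay": 0, "az": 0}, {"claw": -1, "dx": 0, "dy": 0, "dz": 40, "ax": 0, "ay": 0, "az": 0}, {"claw": -1, "dx": 0, "dy": 0, "dz": 60, "ax": 0, "ay": 0, "az": 0}, {"claw": -1, "dx": 0, "dy": 0, "dz": 80, "ax": 0, "ay": 0, "az": 0}, {"claw": -1, "dx": 0, "dy": 0, "dz": 95, "ax": 0, "ay": 0, "az": 0}, {"claw": -1, "dx": 0, "dy": 0, "dz": 100, "ax": 0, "ay": 0, "az": 0}, {"claw": -1, "dx": 0, "dy": 0, "dz": 100, "ax": 0, "ay": 0, "az": 0}]'

```text
time_s: 23.45
tool_pos: [0.4694, -0.0428, 0.1445]
eef_rot: [2.073, 2.359, 0.003]
force: [-0.4, -0.4, -1.1]
grip_width: 0.564
gripper_force: 25.0
```

Run:
```python
from h import *
from plant import state,cams
pose(state())
c=cams.camera("side")["img"]; cv2.imwrite("pics/a7.png",cv2.resize(c[60:270,160:400],(480,420))[:,:,::-1])
```

```text
t 23.45 tcp mm [469.4 -42.8 144.5] close deg 7.4 tilt [ 0.     0.002 -1.   ] F [-0.4 -0.4 -1.1] w 0.564 gf 25.0
```

View pics/a7.png

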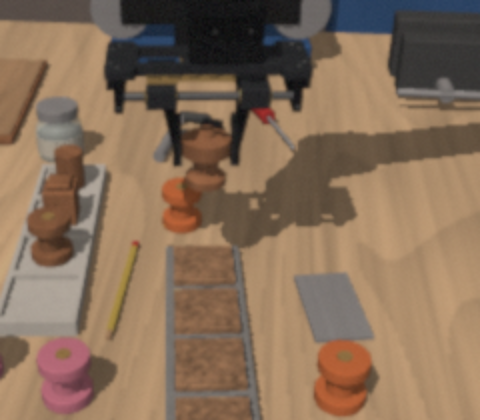

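Mushroom is held upright (crop 205,155). Carrying it to the left-end pocket.

Request:
drive_tool --plan '[{"claw": -1, "dx": 12, "dy": 5, "dz": 0, "ax": 0, "ay": 0, "az": 0}, {"claw": -1, "dx": 36, "dy": 16, "dz": 0, "ax": 0, "ay": 0, "az": 0}, {"claw": -1, "dx": 66, "dy": 30, "dz": 0, "ax": 0, "ay": 0, "az": -0.01}, {"claw": -1, "dx": 96, "dy": 44, "dz": 0, "ax": 0, "ay": 0, "az": -0.02}, {"claw": -1, "dx": 124, "dy": 56, "dz": 0, "ax": 0, "ay": 0, "az": -0.03}, {"claw": -1, "dx": 146, "dy": 66, "dz": 0, "ax": 0, "ay": 0, "az": -0.03}, {"claw": -1, "dx": 160, "dy": 73, "dz": 0, "ax": 0, "ay": 0, "az": -0.03}, {"claw": -1, "dx": 165, "dy": 75, "dz": 0, "ax": 0, "ay": 0, "az": -0.03}, {"claw": -1, "dx": 165, "dy": 75, "dz": 0, "ax": 0, "ay": 0, "az": -0.03}, {"claw": -1, "dx": 165, "dy": 75, "dz": 0, "ax": 0, "ay": 0, "az": -0.03}]'

```text
time_s: 24.5
tool_pos: [0.6332, 0.0315, 0.1429]
eef_rot: [-2.109, -2.327, 0.002]
force: [1.0, -0.5, -0.7]
grip_width: 0.568
gripper_force: 25.0
```

Request:
drive_tool --plan '[{"claw": -1, "dx": 0, "dy": 0, "dz": -20, "ax": 0, "ay": 0, "az": 0}, {"claw": -1, "dx": 0, "dy": 0, "dz": -50, "ax": 0, "ay": 0, "az": 0}, {"claw": -1, "dx": 0, "dy": 0, "dz": -75, "ax": 0, "ay": 0, "az": 0}, {"claw": -1, "dx": 0, "dy": 0, "dz": -90, "ax": 0, "ay": 0, "az": 0}, {"claw": -1, "dx": 0, "dy": 0, "dz": -98, "ax": 0, "ay": 0, "az": 0}, {"claw": -1, "dx": 0, "dy": 0, "dz": -104, "ax": 0, "ay": 0, "az": 0}, {"claw": -1, "dx": 0, "dy": 0, "dz": -107, "ax": 0, "ay": 0, "az": 0}, {"claw": -1, "dx": 0, "dy": 0, "dz": -107, "ax": 0, "ay": 0, "az": 0}, {"claw": -1, "dx": 0, "dy": 0, "dz": -107, "ax": 0, "ay": 0, "az": 0}]'

```text
time_s: 25.4
tool_pos: [0.6346, 0.0321, 0.0374]
eef_rot: [2.108, 2.328, 0.002]
force: [-0.1, -0.5, -0.8]
grip_width: 0.565
gripper_force: 25.0
```

Run:
```python
from h import *
from plant import state,cams
pose(state())
```

```text
t 25.4 tcp mm [634.6  32.1  37.4] close deg 5.7 tilt [ 0.     0.001 -1.   ] F [-0.1 -0.5 -0.8] w 0.565 gf 25.0
```

Request:
drive_tool --plan '[{"claw": -1, "dx": 0, "dy": 0, "dz": -1, "ax": 0, "ay": 0, "az": 0}, {"claw": -1, "dx": 0, "dy": 0, "dz": -1, "ax": 0, "ay": 0, "az": 0}, {"claw": 0.2, "dx": 0, "dy": 0, "dz": -1, "ax": 0, "ay": 0, "az": 0}, {"claw": 0.5, "dx": 0, "dy": 0, "dz": -1, "ax": 0, "ay": 0, "az": 0}, {"claw": 1, "dx": 0, "dy": 0, "dz": -1, "ax": 0, "ay": 0, "az": 0}, {"claw": 1, "dx": 0, "dy": 0, "dz": -1, "ax": 0, "ay": 0, "az": 0}, {"claw": 1, "dx": 0, "dy": 0, "dz": 20, "ax": 0, "ay": 0, "az": 0}, {"claw": 1, "dx": 0, "dy": 0, "dz": 60, "ax": 0, "ay": 0, "az": 0}, {"claw": 1, "dx": 0, "dy": 0, "dz": 100, "ax": 0, "ay": 0, "az": 0}, {"claw": 1, "dx": 0, "dy": 0, "dz": 140, "ax": 0, "ay": 0, "az": 0}]'

```text
time_s: 26.4
tool_pos: [0.6338, 0.032, 0.178]
eef_rot: [-2.109, -2.328, 0.0]
force: [0.1, 0.0, -0.2]
grip_width: 0.99
gripper_force: 0.0
```

Request:
drive_tool --plan '[{"claw": 1, "dx": -30, "dy": 30, "dz": 0, "ax": 0, "ay": 0, "az": 0}, {"claw": 1, "dx": -60, "dy": 60, "dz": 0, "ax": 0, "ay": 0, "az": 0}, {"claw": 1, "dx": -90, "dy": 90, "dz": 0, "ax": 0, "ay": 0, "az": 0}, {"claw": 1, "dx": -120, "dy": 120, "dz": 0, "ax": 0, "ay": 0, "az": 0}, {"claw": 1, "dx": -150, "dy": 150, "dz": 0, "ax": 0, "ay": 0, "az": 0}, {"claw": 1, "dx": -180, "dy": 180, "dz": 0, "ax": 0, "ay": 0, "az": 0}, {"claw": 1, "dx": -200, "dy": 200, "dz": 0, "ax": 0, "ay": 0, "az": 0}, {"claw": 1, "dx": -200, "dy": 220, "dz": 0, "ax": 0, "ay": 0, "az": 0}, {"claw": 1, "dx": -200, "dy": 220, "dz": 0, "ax": 0, "ay": 0, "az": 0}, {"claw": 1, "dx": -200, "dy": 220, "dz": 0, "ax": 0, "ay": 0, "az": 0}]'

```text
time_s: 27.4
tool_pos: [0.4342, 0.2517, 0.1766]
eef_rot: [2.108, 2.328, -0.0]
force: [0.6, -0.2, -0.0]
grip_width: 0.998
gripper_force: 0.0
```

Run:
```python
from h import *
from plant import state,cams
pose(state())
c=cams.camera("top");X=cloud(c)
cv2.imwrite("pics/a8.png",cv2.resize(c["img"][60:200,160:400],(720,420))[:,:,::-1])
m=((X[...,2]>.045)&(X[...,2]<.1)).astype(np.uint8);m[165:]=0;m[:85]=0;m[:,:195]=0;m[:,370:]=0
n,L,st,ce=cv2.connectedComponentsWithStats(m)
a=np.radians(5.6);R=np.array([[np.cos(a),np.sin(a)],[-np.sin(a),np.cos(a)]])
for i in range(1,n):
    if st[i,4]>25:
        p=X[L==i];top=p[p[:,2]>np.percentile(p[:,2],60)-.006]
        (x,y),r=cv2.minEnclosingCircle(top[:,:2].astype(np.float32))
        print(ce[i].round(),"tray xy mm",(R@(np.array([x,y])-[.646,-.087])*1000).round(1),"r",round(r*1000,1),"ztop",np.percentile(p[:,2],[50,99]).round(4))
```

```text
t 27.4 tcp mm [434.2 251.7 176.6] close deg 5.7 tilt [-0.  0. -1.] F [ 0.6 -0.2 -0. ] w 0.998 gf 0.0
[347. 116.] tray xy mm [  -1.3 -118.6] r 18.0 ztop [0.0613 0.0639]
[262. 122.] tray xy mm [-0.6 39.8] r 24.2 ztop [0.0634 0.0664]
[305. 120.] tray xy mm [ -3.1 -39.9] r 22.8 ztop [0.062  0.0678]
[219. 126.] tray xy mm [ -0.9 118.8] r 25.1 ztop [0.0628 0.0723]
```

View pics/a8.png

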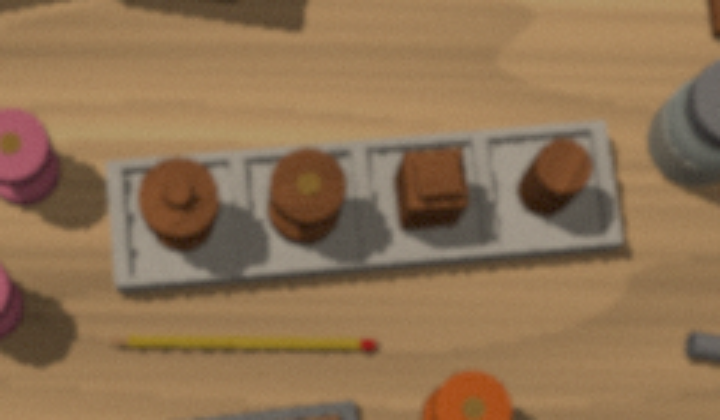

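All four knobs are upright in their pockets, left to right mushroom, spool, square, barrel, each within about 3 mm of its centre. Handing in.

```bash
python3 -c "
from plant import ticket
print(ticket.finish_job())"
```

```text
the job is handed in; nothing more can be done
None
```

All four knobs were moved into the tray in reverse order (left to right: mushroom, spool, square, barrel), upright and within about 3 mm of their pocket centres at the last camera check, with the gripper clear; the job is handed in, and the hand-in gave no pass or fail result.

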